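Used-up shaker into the twin-flap collection bin

TASK

The dome-topped shaker on the board is used up: drop it into the two-compartment collection bin through one of the push flaps. One compartment is already packed full, which does not show from outside, so press gently on a flap with the shaker, and if it will not give, use the other flap without forcing the full one. Leave the shaker inside with both flaps swung shut, and do not knock or move the three spice jars.

Things in the scene. Friction and masses are not known exactly. Their poses are not given: they have to be found in the camera images.
- shaker_mid (a point): Glass shaker with a domed metal top, the only one on the board, 44 mm in diameter up to 74 mm and 34 mm at the narrower dome above that, 90 mm high, 0.1 to 0.2 kg, standing upright on a 14 mm thick wooden board. It shares the board with three spice jars. The point is on its axis, 45 mm above its foot; z is its axis, upwards.
- bin: Fixed wooden bin with two compartments side by side (left at +y), 210 mm deep (x), 324 wide, 240 high; origin at the centre of its underside, front along its own -x. Upright front to the lip (x -110, z 120 mm); above it a face 130 mm long leans back, 55 degrees from horizontal, with the flaps. A visor overhangs it to x = -65 mm at z 232 to 240. Each compartment 150 mm wide inside, floor 9 mm up.
- push_left (a point): Where to push the left (+y) flap: on the outer face of the shut flap, middle of its width, 50 mm up the slant from the lip; fixed to the bin, axes as the bin's. Because of the visor, push forward and down with the tool tilted about 45 degrees from vertical. A shaker let go wholly past the flap drops clear of it.
- push_right (a point): The same for the right (-y) flap. One of the two compartments, at random, is packed full close behind its flap.
- flap_left (a joint): Angle of the left flap (rad), a 122 mm plate hinged at its upper edge, 80 mm up the slant from the push point: 0 shut, growing to 1.4 as its lower edge swings into the bin. A weak spring shuts it (about 1 N at the push point to start, 3 N wide open). With the full compartment behind it, it stops below 0.15; a press of 7 N is enough to tell.
- flap_right (a joint): The same for the right flap.
- jar_a_mid (a point): Spice jar with a broad flat cap, 45 mm in diameter, 106 mm high, standing on the board, to be left alone. The point is on its axis at half height.
- jar_b_mid (a point): Squarish spice jar with a broad flat cap, 42 mm wide, 96 mm high, standing on the board, to be left alone. The point is on its axis at half height.
- jar_c_mid (a point): Spice jar with a broad flat cap, 45 mm in diameter, 106 mm high, standing on the board, to be left alone. The point is on its axis at half height.
Mind the look-alikes: they are no part of the job. What is shaped like the part that bears shaker_mid but red or turquoise is not meant.

How it is judged:
By the outcome, as a careful person would: the job done as asked, in the order asked, and still so for the second after the job is handed in, with the robot touching nothing.
It also fails if it takes over 56 s, if anything falls off the work surface, if the arm or the gripper's body presses on something with over 40 N, if the wrist force passes 120 N, or if a joint passes its speed limit or range.

ROBOT

A 6-joint arm with a two-finger parallel gripper is mounted at the origin on a cart in front of the work surface, level with it; the furniture and walls round the work are solid. World frame = base frame: x ahead of the robot, y to its left, z up, the work surface at z = 0. Lengths are in m, angles in rad, forces in N, time in s.
With the tool pointing down it reaches from about 0.25 to 0.775 m from the base axis. Payload 4 kg.
Tool frame: the origin (TCP) lies midway between the tips of the shut fingers; the grasp point (between the pads) lies 19 mm behind it; z points along the fingers, x is the direction in which the jaws open and shut, and the axes are right-handed (so a half turn about z gives the same grasp; the last joint's range is limited). The gripper opens to 94 mm and grips with 3 to 60 N. Pads are 16 mm wide; open, the fingers measure 119 mm over their backs; the gripper's body (75 mm by 177 mm) begins 78 mm behind the grasp point.
Start: joints at [1.081, 0.087, 1.371, -0, 1.684, -0.103], TCP at [0.207, 0.509, 0.206] pointing down, gripper open.
Joint ranges: [-3.1, 3.1], [-0.76, 2.03], [0.27, 2.55], [-1.08, 4.22], [0.17, 2.65], [-2.57, 2.57]. Speed limits (rad/s): [2.79, 2.79, 3.14, 3.14, 3.14, 3.14].

INTERFACE

Orientations are given as [roll, pitch, yaw] about the fixed x, y, z axes, in that order (R = Rz(yaw) Ry(pitch) Rx(roll)).
In Python, from bench import robot, eyes, close_job gives the robot as it stands.
- The arm moves only by the shell command python3 -m jog 'ROWS'. ROWS is JSON, a list of rows, each a list of 3 entries, a list of its own where there are three numbers: the turn, a rotation vector about the tool's x, y, z in degrees, then the shift along the tool's x, y, z in mm, then the closure, from -1 (fully open) to 1 (shut). In form: [[[wx, wy, wz], [x, y, z], claw], ...]. A call has 1 to 5 rows; each row is the pose to reach, as a shift and turn from the pose commanded when the call began, along the tool's axes at that moment; what a row does not reach only later rows make up. A row lasts 1/10 s, in which the tool goes at most 50 mm and 8.59 degrees, less where a joint would pass 70% of its speed; a pose out of reach is approached as far as the arm can. A call with a gripper value outside its range is refused whole. The fingers move at their own pace and stop on an object; the grip force is fixed at half the most. Time passes only in rows, so rows that repeat a pose let the fingers close. It gives the time, the measured TCP pose, the force and the opening at its end, in the units of the state.
- robot.get_obs(): the state, without advancing time (a new reading comes with each control period).
- eyes.snapshot(name): name is "side" or "top"; returns (picture, depth): 480x640x3 uint8, red, green, blue; 480x640 float32, m along the optical axis (not along the pixel's ray), 0 where there is no reading.
- eyes.camera_params(name): a dict with "mtx" (3x3 intrinsics, pixels), "k1" (the pictures are not rectified: a ray, as slopes to the right and down, at radius r is drawn at 1 + k1 r^2 times it, then the intrinsics apply), "world_to_cam" (4x4, takes a point from world to camera coordinates). Camera axes: x right, y up, looking along -z (the intrinsics and any distortion apply to the point x, -y, -z); pixel columns grow to the right and rows downward; lengths in m; the calibration is good to about 2 mm. A picture is of the moment at which its call begins. camera_params takes no time and is no camera call.
- close_job(): hands the job in, once; it reports no verdict.
The state is a dict: "time": time; "joint_positions": joint angles; "qvel": joint speeds; "joint_torque": joint torques, N m; "tool_pos": TCP position; "ee_rot": TCP orientation; "wrist_force": force on the tool from outside, world axes, zero at the start; "wrist_torque": the same for the moment, N m; "width": finger opening in m.
Only numpy, scipy, OpenCV 4.12 (cv2) and the standard library are available. Lean on these libraries where they do the work, as an engineer would, in place of code of your own. Each camera call takes 0.05 s, during which the arm holds its last target. There are 200 camera calls.

## Working session

There is one attempt and no reset: what is moved stays moved. The work goes in short steps, Python scripts to look and compute and a shell command to move; the robot and the scene stay as the last step left them, time stands still between calls to the robot, and variables do not carry over. Pictures are saved under pics/ and viewed, about 8 in all and at most 12, crops included, and the job is handed in when it is done.

```bash
mkdir -p pics; ls; cat > h.py <<'E'
import numpy as np, cv2
from bench import robot, eyes, close_job
from scipy.spatial.transform import Rotation as R
def snap(n,f):
    p,d=eyes.snapshot(n); cv2.imwrite(f'pics/{f}.png',p[:,:,::-1]); np.save(f'pics/{f}.npy',d); return p,d
def world(n,d):
    c=eyes.camera_params(n); K=np.array(c['mtx']); T=np.linalg.inv(np.array(c['world_to_cam']))
    v,u=np.mgrid[0:480,0:640]
    xd=(u-K[0,2])/K[0,0]; yd=(v-K[1,2])/K[1,1]
    x,y=xd.copy(),yd.copy()
    for _ in range(15):
        s=1+c['k1']*(x*x+y*y); x=xd/s; y=yd/s
    P=np.stack([x*d,-y*d,-d,np.ones_like(d)],-1)
    W=(P@T.T)[...,:3]; W[d==0]=np.nan; return W
E
python3 - <<'E'
from h import *
for n in('top','side'):
    snap(n,n+'0'); c=eyes.camera_params(n); print(n,np.linalg.inv(np.array(c['world_to_cam'])).round(3).tolist(),c['mtx'],c['k1'])
print(robot.get_obs())
E
```

```text
pics
top [[-0.011, 0.988, -0.154, 0.258], [-1.0, -0.012, -0.008, 0.049], [-0.009, 0.154, 0.988, 1.643], [0.0, 0.0, 0.0, 1.0]] [[576.15533665   0.         319.7964323 ]
 [  0.         576.15533665 238.00061609]
 [  0.           0.           1.        ]] -0.09376330825788769
side [[-0.987, 0.081, -0.14, 0.31], [-0.162, -0.525, 0.835, 1.187], [-0.006, 0.847, 0.532, 0.84], [0.0, 0.0, 0.0, 1.0]] [[538.48246973   0.         319.00445892]
 [  0.         538.48246973 244.98000469]
 [  0.           0.           1.        ]] -0.14919712520900372
{'time': 0.1, 'joint_positions': array([ 1.08090791e+00,  8.78856590e-02,  1.37207247e+00,  1.77269826e-05,
        1.68358675e+00, -1.03122156e-01]), 'qvel': array([ 7.24994063e-04, -3.16015925e-03, -2.28646195e-03, -5.66081639e-05,
        3.37356084e-04,  2.82171405e-04]), 'joint_torque': array([ 1.45275506e-03, -3.41254163e+01, -3.03301620e+01,  7.18936999e-02,
        3.04103410e-02, -1.00392458e-04]), 'tool_pos': array([0.20724043, 0.50894398, 0.20443427]), 'ee_rot': array([-3.14137417e+00,  1.94003797e-03,  1.18403226e+00]), 'wrist_force': array([ 1.34830004, -0.02125599,  0.40529947]), 'wrist_torque': array([ 0.0293318 ,  0.01041743, -0.0081263 ]), 'width': 0.09400593908391977}
```

View pics/top0.png

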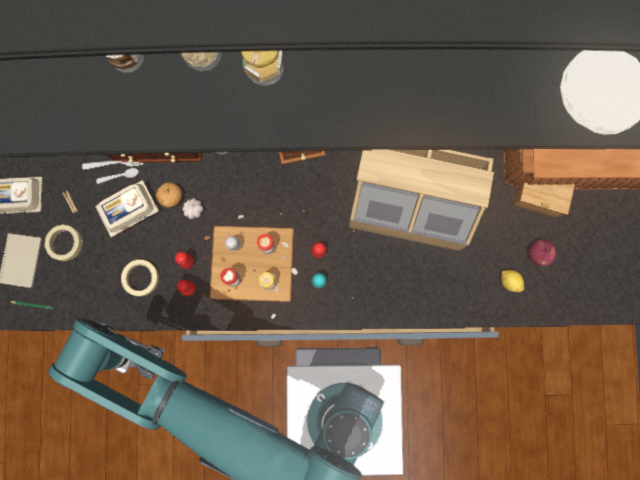

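View pics/side0.png

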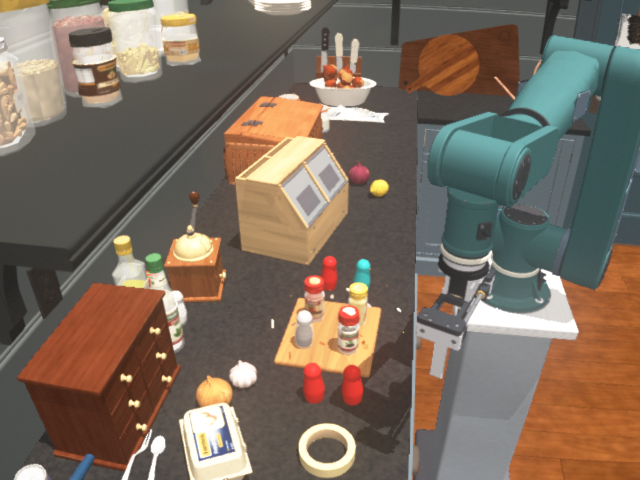

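The dome-topped candidates are grey at top(233,242)/side(304,328), red at top(319,249), (184,259) and (187,287), and turquoise at top(319,281). Only the grey one is on the board, so I choose it. The jars are at top(266,242), (230,276) and (267,280). Next I take a close crop and measure.

```bash
python3 - <<'E'
from h import *
t=cv2.imread('pics/top0.png'); s=cv2.imread('pics/side0.png')
a=cv2.resize(t[215:315,195:335],None,fx=4,fy=4,interpolation=2)[:, :400]
b=cv2.resize(s[265:385,265:385],(400,400),interpolation=2)
c=cv2.resize(t[140:260,340:500],(400,300),interpolation=2); c=np.vstack([c,np.zeros((100,400,3),np.uint8)])
e=cv2.resize(s[130:270,230:360],(400,400),interpolation=2)
cv2.imwrite('pics/crop.png',cv2.resize(np.vstack([np.hstack([a,b]),np.hstack([c,e])]),(800,800))[:800]) 
im=cv2.imread('pics/crop.png'); cv2.imwrite('pics/crop.png',cv2.resize(im,(600,600)))
for n in('top','side'):
    d=np.load(f'pics/{n}0.npy'); W=world(n,d); np.save(f'pics/{n}W.npy',W)
    pts={'top':[(233,242),(265,240),(230,274),(267,280),(319,249),(250,260),(380,205),(447,218),(361,150),(493,178),(330,200),(320,120),(190,157)],
     'side':[(304,318),(304,335),(314,284),(348,314),(357,290),(305,200),(330,172),(290,160)]}[n]
    for u,v in pts: print(n,u,v,W[v,u].round(3))
# heights clusters on board region
W=np.vstack([np.load('pics/topW.npy').reshape(-1,3),np.load('pics/sideW.npy').reshape(-1,3)])
T=np.load('pics/topW.npy')
for nm,(u0,u1,v0,v1,z) in dict(shaker=(222,245,232,255,.085),a=(254,278,230,254,.10),b=(256,280,268,292,.09),c=(218,243,264,288,.10)).items():
    Q=T[v0:v1,u0:u1].reshape(-1,3); Q=Q[Q[:,2]>z]; print(nm,len(Q),Q.mean(0).round(4),Q.min(0).round(3),Q.max(0).round(3))
E
```

```text
top 233 242 [0.49  0.296 0.104]
top 265 240 [0.491 0.207 0.121]
top 230 274 [0.4   0.299 0.127]
top 267 280 [0.385 0.203 0.109]
top 319 249 [0.469 0.063 0.095]
top 250 260 [0.451 0.261 0.014]
top 380 205 [ 0.572 -0.098  0.175]
top 447 218 [ 0.534 -0.27   0.18 ]
top 361 150 [ 0.596 -0.024  0.572]
top 493 178 [ 0.685 -0.45   0.008]
top 330 200 [0.625 0.03  0.002]
top 320 120 [0.648 0.054 0.598]
top 190 157 [0.756 0.44  0.023]
side 304 318 [0.489 0.318 0.1  ]
side 304 335 [0.489 0.323 0.056]
side 314 284 [0.484 0.223 0.121]
side 348 314 [0.396 0.316 0.121]
side 357 290 [0.387 0.214 0.109]
side 305 200 [ 0.563 -0.095  0.165]
side 330 172 [ 0.521 -0.282  0.167]
side 290 160 [ 0.621 -0.183  0.242]
shaker 104 [0.4908 0.3033 0.0991] [0.477 0.289 0.087] [0.506 0.32  0.111]
a 213 [0.4867 0.2085 0.1194] [0.467 0.187 0.1  ] [0.508 0.229 0.129]
b 198 [0.3873 0.2059 0.1095] [0.367 0.186 0.091] [0.407 0.227 0.118]
c 234 [0.3972 0.3044 0.1199] [0.376 0.284 0.1  ] [0.421 0.327 0.129]
```

View pics/crop.png

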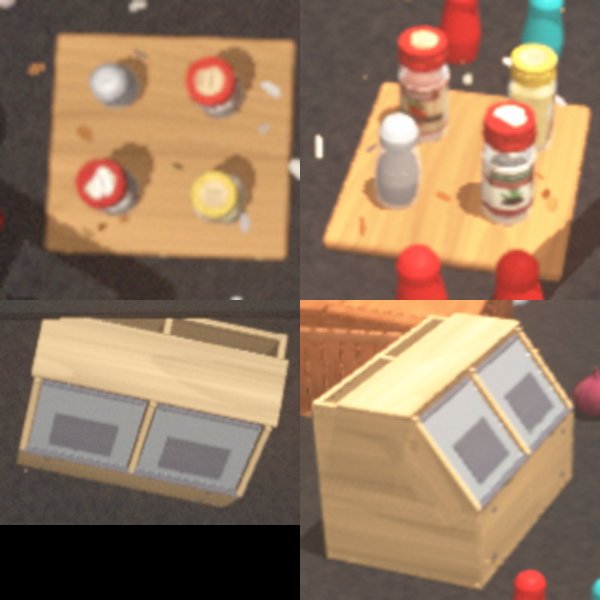

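The crop confirms it: the grey dome-topped shaker is at the upper left of the board, alone, with the jars about 95 mm away. Heights agree: shaker top 0.104 m expected (0.11 max measured), jar tops about 0.12/0.11 m. Next I fit the bin and compute the first move.

```bash
cat >> h.py <<'E'
def binpts(P,b):
    c,s=np.cos(b[2]),np.sin(b[2]); q=P-[b[0],b[1],0]
    return np.stack([c*q[:,0]+s*q[:,1],-s*q[:,0]+c*q[:,1],q[:,2]],1)
def binw(p,b): # bin->world
    return R.from_euler('z',b[2]).apply(p)+[b[0],b[1],0]
E
python3 - <<'E'
from h import *
from scipy.optimize import least_squares
T=np.load('pics/topW.npy'); S=np.load('pics/sideW.npy')
P=np.vstack([T[140:260,340:500].reshape(-1,3),S[130:270,230:360].reshape(-1,3)])
P=P[np.isfinite(P).all(1)&(P[:,2]>.02)&(P[:,2]<.25)]
# top plank z ~ .24 and all planes: signed box-like residuals
def res(b,full=False):
    q=binpts(P,b); x,y,z=q.T
    d=np.stack([x+.11, (x+.11)*np.sin(np.radians(55))-(z-.12)*np.cos(np.radians(55)), y-.162, y+.162, z-.24],1)
    ok=np.stack([z<.115,(z>.125)&(z<.22),z<.2,z<.2,z>.225],1)
    d=np.where(ok,d,1); a=np.abs(d); i=a.argmin(1); r=d[np.arange(len(d)),i]
    return (r,i) if full else r
best=None
for y in(-.3,-.25,-.2):
  for w in(-.3,-.2,-.1):
    f=least_squares(res,[.62,y,w],loss='cauchy',f_scale=.003)
    if best is None or f.cost<best.cost: best=f
b=best.x; r,i=res(b,True); print(b,best.cost,len(P),[(k,(np.abs(r[i==k])<.006).sum(),np.median(r[(i==k)&(np.abs(r)<.01)]).round(4)) for k in range(5)])
np.save('bin.npy',b)
for y in(.081,-.081): print(binw(np.array([[-.0813,y,.161]]),b))
o=robot.get_obs(); Rm=R.from_euler('xyz',o['ee_rot'])
print('shift to above shaker z.2', 1000*Rm.inv().apply(np.array([.491,.303,.2])-o['tool_pos']))
E
```

```text
[ 0.61760856 -0.20455949 -0.21956444] 0.19860072887561706 24116 [(0, np.int64(1821), np.float64(-0.0023)), (1, np.int64(6270), np.float64(0.0009)), (2, np.int64(3620), np.float64(0.0001)), (3, np.int64(33), np.float64(0.007)), (4, np.int64(6337), np.float64(0.0003))]
[[ 0.55590255 -0.1077966   0.161     ]]
[[ 0.52061821 -0.26590737  0.161     ]]
shift to above shaker z.2 [-83.69079605 340.48124184   4.52225197]
```

```bash
python3 -m jog '[[[0,0,5],[-10,48,0],-1],[[0,0,12],[-30,98,0],-1],[[0,0,20],[-45,148,0],-1],[[0,0,20],[-55,198,0],-1],[[0,0,20],[-65,248,0],-1]]'; python3 -m jog '[[[0,0,0],[0,45,0],-1],[[0,0,0],[0,85,0],-1],[[0,0,0],[0,85,0],-1],[[0,0,0],[0,85,0],-1]]'
python3 - <<'E'
from h import *
o=robot.get_obs(); Rm=R.from_euler('xyz',o['ee_rot'])
print(o['tool_pos'],o['ee_rot'],o['wrist_force'])
S=np.load('pics/sideW.npy')[290:360,285:325].reshape(-1,3); T=np.load('pics/topW.npy')[225:260,215:250].reshape(-1,3)
from scipy.optimize import least_squares
for Q in(S,T,np.vstack([S,T])):
    Q=Q[(Q[:,2]>.025)&(Q[:,2]<.08)&(abs(Q[:,0]-.49)<.04)&(abs(Q[:,1]-.303)<.04)]
    f=least_squares(lambda c:np.hypot(Q[:,0]-c[0],Q[:,1]-c[1])-.022,[.49,.303],loss='soft_l1',f_scale=.002); print(len(Q),f.x,f.cost)
c=f.x
print('shift', 1000*Rm.inv().apply(np.array([*c,.2])-o['tool_pos']))
E
```

```text
time: 0.6
tool_pos: [0.407, 0.3585, 0.2052]
ee_rot: [-3.141, 0.0, 0.835]
wrist_force: [0.4, 0.3, -0.3]
width: 0.0942
time: 1.0
tool_pos: [0.4691, 0.3023, 0.2047]
ee_rot: [-3.14, 0.001, 0.833]
wrist_force: [0.3, 0.2, -0.3]
width: 0.094
[0.46910446 0.3023338  0.20469267] [-3.14035468e+00  1.31334190e-03  8.32915817e-01] [ 0.32419083  0.18540983 -0.2940727 ]
378 [0.49351639 0.30181644] 0.001238380106125799
102 [0.49520998 0.30972584] 0.001234508887186123
480 [0.49423622 0.30259175] 0.0029759447332493743
shift [17.1036696  18.4271211   4.64739762]
```

```bash
python3 -m jog '[[[0,0,0],[16,17,0],-1],[[0,0,0],[16,17,30],-1],[[0,0,0],[16,17,70],-1],[[0,0,0],[16,17,80],-1],[[0,0,0],[16,17,80],-1]]'
python3 - <<'E'
from h import *
a,_=snap('top','t1'); b,_=snap('side','s1')
cv2.imwrite('pics/c1.png',np.hstack([cv2.resize(a[200:310,190:300],(400,400)),cv2.resize(b[230:390,240:400],(400,400))])[:,:,::-1])
E
```

```text
time: 1.5
tool_pos: [0.49, 0.3038, 0.1232]
ee_rot: [-3.139, 0.005, 0.837]
wrist_force: [-0.5, -0.9, -0.0]
width: 0.0937
```

View pics/c1.png

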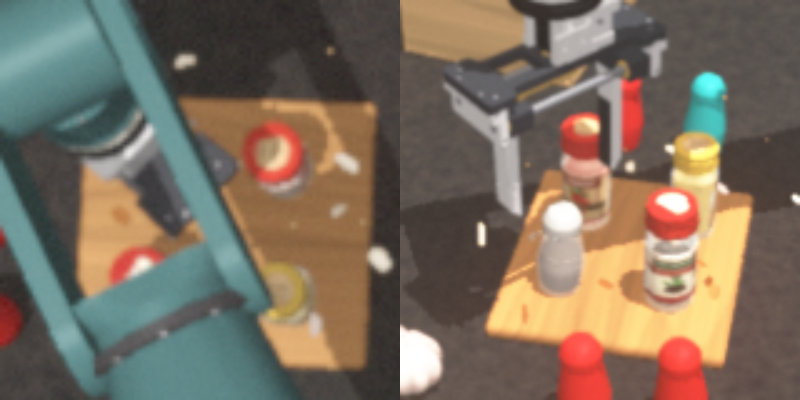

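The fingers straddle the shaker (tips at c1 (508,205) and (612,165), dome at (560,215)), clear of the jars. I descend and grip.

```bash
python3 -m jog '[[[0,0,0],[1,0,25],-1],[[0,0,0],[1,0,50],-1],[[0,0,0],[1,0,60],-1],[[0,0,0],[1,0,60],-1],[[0,0,0],[1,0,60],-0.2]]'; python3 -m jog '[[[0,0,0],[0,0,0],0.3],[[0,0,0],[0,0,0],1],[[0,0,0],[0,0,0],1],[[0,0,0],[0,0,0],1],[[0,0,0],[0,0,0],1]]'
```

```text
time: 2.1
tool_pos: [0.494, 0.3048, 0.0675]
ee_rot: [3.141, -0.003, 0.835]
wrist_force: [0.5, -0.6, -0.3]
width: 0.0889
time: 2.6
tool_pos: [0.4931, 0.3042, 0.0657]
ee_rot: [3.142, -0.0, 0.835]
wrist_force: [0.1, 0.2, -0.4]
width: 0.0495
```

```bash
python3 -m jog '[[[0,0,0],[0,0,0],1],[[0,0,0],[0,0,0],1],[[0,0,0],[0,0,0],1],[[0,0,0],[0,0,0],1]]'; python3 -m jog '[[[0,0,0],[0,0,-10],1],[[0,0,0],[0,0,-30],1],[[0,0,0],[0,0,-70],1],[[0,0,0],[0,0,-115],1],[[0,0,0],[0,0,-155],1]]'
python3 - <<'E'
from h import *
b,_=snap('side','s2'); print(robot.get_obs())
cv2.imwrite('pics/c2.png',cv2.resize(b[190:390,240:440],(600,600))[:,:,::-1])
E
```

```text
time: 3.0
tool_pos: [0.493, 0.3042, 0.0654]
ee_rot: [-3.142, 0.0, 0.835]
wrist_force: [0.5, 0.9, 0.5]
width: 0.0353
time: 3.5
tool_pos: [0.4928, 0.3041, 0.2228]
ee_rot: [3.141, -0.001, 0.835]
wrist_force: [1.5, 0.9, -2.2]
width: 0.0347
{'time': 3.55, 'joint_positions': array([ 4.54983565e-01,  1.44441996e-01,  1.25648115e+00,  8.90175580e-05,
        1.72587591e+00, -3.80007021e-01]), 'qvel': array([ 0.00317349, -0.02619584,  0.02248743, -0.0015933 , -0.14255524,
        0.00096973]), 'joint_torque': array([-5.69105241e-01, -1.83954209e+01, -1.54847646e+01,  1.71911426e-03,
        4.93645258e-01, -3.95606621e-03]), 'tool_pos': array([0.49561184, 0.3055059 , 0.23157197]), 'ee_rot': array([ 3.13618645, -0.01377073,  0.83504221]), 'wrist_force': array([0.78847341, 0.62500443, 3.7443142 ]), 'wrist_torque': array([ 0.10571896, -0.09930027, -0.0206182 ]), 'width': 0.03489778576796331}
```

View pics/c2.png

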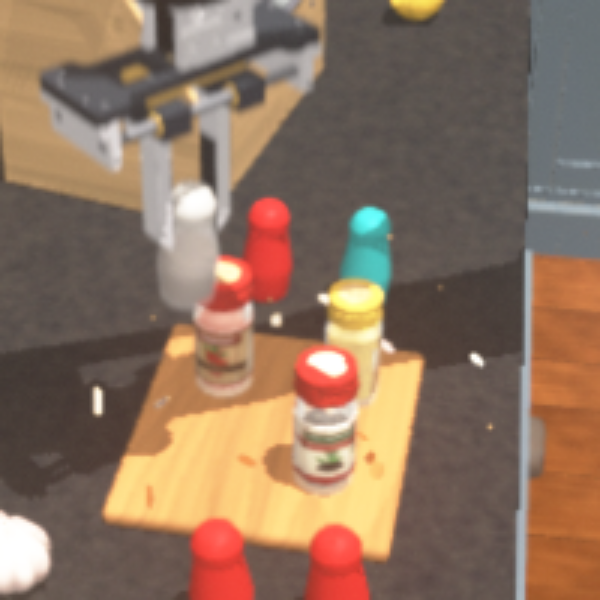

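The shaker is held at its neck (opening 35 mm) and the jars still stand. Next I work out the pre-push pose at the left flap.

```bash
cat >> h.py <<'E'
b=np.load('bin.npy')
def target(side,gap,u=.048,tilt=45,ahead=.051):
    """TCP pose with foot `gap` m before the shut face along tool axis"""
    t=np.radians(tilt); d=np.array([np.sin(t),0,-np.cos(t)]); y=.081*side
    p=np.array([-.11+u*np.cos(np.radians(55)),y,.12+u*np.sin(np.radians(55))])-d*(gap+ahead)
    M=np.stack([[0,1,0],np.cross(d,[0,1,0]),d],1)
    return binw(p[None],b)[0], R.from_euler('z',b[2])*R.from_matrix(M)
def delta(p,Rt):
    o=robot.get_obs(); Rm=R.from_euler('xyz',o['ee_rot'])
    print('t',o['time'],'pos',o['tool_pos'].round(4),'F',o['wrist_force'].round(1),'width',o['width'].round(4),'q',o['joint_positions'].round(2))
    print('target',p.round(4),'shift mm',(1000*Rm.inv().apply(p-o['tool_pos'])).round(1),'turn',np.degrees((Rm.inv()*Rt).as_rotvec()).round(1))
E
python3 - <<'E'
from h import *
delta(*target(1,.06))
E
```

```text
Traceback (most recent call last):
  File "h.py", line 29, in delta
    print('t',o['time'],'pos',o['tool_pos'].round(4),'F',o['wrist_force'].round(1),'width',o['width'].round(4),'q',o['joint_positions'].round(2))
                                                                                           ^^^^^^^^^^^^^^^^
AttributeError: 'float' object has no attribute 'round'
```

```bash
sed -i "s/o\['width'\].round(4)/round(o['width'],4)/" h.py; python3 - <<'E'
from h import *
delta(*target(1,.06))
E
```

```text
t 3.55 pos [0.4956 0.3055 0.2316] F [0.8 0.6 3.7] width 0.0349 q [ 0.45  0.14  1.26  0.    1.73 -0.38]
target [ 0.4782 -0.0904  0.2378] shift mm [-305.1  252.9   -9.1] turn [-43.5  10.9 -28.3]
```

```bash
python3 -m jog '[[[-2,0.5,-1.5],[-20,16,-8],1],[[-6.5,1.6,-4],[-50,42,-12],1],[[-11,2.8,-7],[-84,70,-12],1],[[-16,4,-10],[-118,98,-12],1],[[-21,5.2,-13.5],[-150,124,-12],1]]'; python3 - <<'E'
from h import *
delta(*target(1,.06))
E
```

```text
time: 4.05
tool_pos: [0.4838, 0.1083, 0.2326]
ee_rot: [2.764, -0.045, 1.085]
wrist_force: [0.5, -1.0, -1.4]
width: 0.0344
t 4.05 pos [0.4838 0.1083 0.2326] F [ 0.5 -1.  -1.4] width 0.0344 q [ 0.26 -0.27  1.69 -0.23  1.41 -0.81]
target [ 0.4782 -0.0904  0.2378] shift mm [-178.    86.5   20.2] turn [-22.9   6.3 -14.2]
```

```bash
python3 -m jog '[[[-5,1.3,-3],[-38,18,4],1],[[-10,2.6,-6],[-78,37,9],1],[[-15,4,-9],[-116,56,13],1],[[-20,5.3,-12],[-150,72,17],1],[[-22,6.2,-14],[-168,82,20],1]]'; python3 -m jog '[[[0,0,0],[0,0,0],1],[[0,0,0],[0,0,0],1],[[0,0,0],[0,0,0],1]]'; python3 - <<'E'
from h import *
delta(*target(1,.06))
a,_=snap('top','t3'); b_,_=snap('side','s3')
cv2.imwrite('pics/c3.png',np.hstack([cv2.resize(a[120:280,290:450],(400,400)),cv2.resize(b_[100:290,210:400],(400,400))])[:,:,::-1])
E
```

```text
time: 4.55
tool_pos: [0.4771, -0.0792, 0.2348]
ee_rot: [2.374, -0.003, 1.345]
wrist_force: [0.6, 1.4, -3.4]
width: 0.0344
time: 4.85
tool_pos: [0.4792, -0.0771, 0.2365]
ee_rot: [2.375, -0.005, 1.346]
wrist_force: [0.0, -0.2, -2.2]
width: 0.035
t 4.85 pos [ 0.4792 -0.0771  0.2365] F [ 0.  -0.2 -2.2] width 0.035 q [-0.33 -0.65  2.06  0.1   0.97 -1.7 ]
target [ 0.4782 -0.0904  0.2378] shift mm [-13.2   2.4   0.3] turn [-1.1  0.  -0.4]
```

View pics/c3.png

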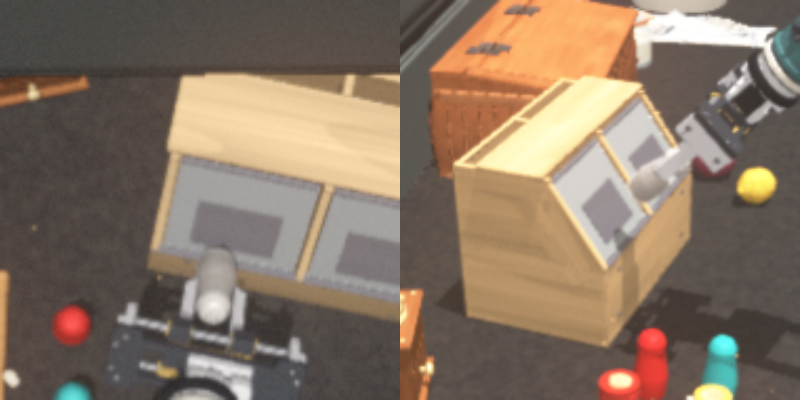

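The shaker is axial with the tool and faces the left flap, about 13 mm left of its middle. I centre it, approach, then press slowly.

```bash
python3 -m jog '[[[-1,0,0],[-13,2,0],1],[[-1,0,0],[-13,2,20],1],[[-1,0,0],[-13,2,45],1],[[-1,0,0],[-13,2,52],1],[[-1,0,0],[-13,2,52],1]]'; python3 - <<'E'
from h import *
delta(*target(1,.0))
E
```

```text
time: 5.45
tool_pos: [0.5128, -0.0975, 0.1982]
ee_rot: [2.361, -0.005, 1.347]
wrist_force: [1.0, 0.1, -2.0]
width: 0.0348
t 5.45 pos [ 0.5128 -0.0975  0.1982] F [ 1.   0.1 -2. ] width 0.0348 q [-0.37 -0.54  2.09  0.14  0.82 -1.77]
target [ 0.5196 -0.0997  0.1954] shift mm [-0.6  3.1  7. ] turn [-0.3 -0.  -0.4]
```

```bash
python3 -m jog '[[[0,0,0],[0,0,4],1],[[0,0,0],[0,0,8],1],[[0,0,0],[0,0,12],1]]'; python3 -m jog '[[[0,0,0],[0,0,2],1],[[0,0,0],[0,0,4],1]]'
```

```text
time: 5.75
tool_pos: [0.5215, -0.1009, 0.1929]
ee_rot: [2.355, -0.004, 1.345]
wrist_force: [-0.6, -0.2, -0.4]
width: 0.0347
time: 5.95
tool_pos: [0.524, -0.1017, 0.1893]
ee_rot: [2.356, -0.004, 1.344]
wrist_force: [-1.2, 0.1, -0.4]
width: 0.0347
```

```bash
python3 -m jog '[[[0,0,0],[0,0,3],1],[[0,0,0],[0,0,4],1]]'; python3 -m jog '[[[0,0,0],[0,0,2],1],[[0,0,0],[0,0,3],1]]'
```

```text
time: 6.15
tool_pos: [0.5265, -0.1023, 0.1857]
ee_rot: [2.357, -0.005, 1.344]
wrist_force: [-0.3, -0.2, -1.3]
width: 0.0344
time: 6.35
tool_pos: [0.5286, -0.1027, 0.1836]
ee_rot: [2.357, -0.005, 1.344]
wrist_force: [-1.1, -0.1, -1.0]
width: 0.0349
```

```bash
python3 -m jog '[[[0,0,0],[0,0,2],1],[[0,0,0],[0,0,4],1]]'; python3 -m jog '[[[0,0,0],[0,0,2],1],[[0,0,0],[0,0,4],1]]';  python3 -m jog '[[[0,0,0],[0,0,3],1],[[0,0,0],[0,0,4],1]]'
```

```text
time: 6.55
tool_pos: [0.5314, -0.1033, 0.1809]
ee_rot: [2.357, -0.005, 1.344]
wrist_force: [-0.9, 0.6, -1.4]
width: 0.0345
time: 6.75
tool_pos: [0.5342, -0.1039, 0.1779]
ee_rot: [2.357, -0.005, 1.345]
wrist_force: [-2.0, 0.8, -0.4]
width: 0.0347
time: 6.95
tool_pos: [0.5368, -0.1045, 0.1748]
ee_rot: [2.358, -0.005, 1.345]
wrist_force: [-2.0, 0.1, -1.2]
width: 0.0347
```

The left flap gives: about 25 mm past the shut face with only ~2 N, so its compartment is the empty one. I go on in.

```bash
python3 -m jog '[[[0,0,0],[0,0,8],1],[[0,0,0],[0,0,16],1],[[0,0,0],[0,0,24],1],[[0,0,0],[0,0,32],1],[[0,0,0],[0,0,40],1]]'; python3 - <<'E'
from h import *
delta(*target(1,-.136))
E
```

```text
time: 7.45
tool_pos: [0.5646, -0.1107, 0.1458]
ee_rot: [2.358, -0.005, 1.345]
wrist_force: [-2.0, 0.7, -0.8]
width: 0.0345
t 7.45 pos [ 0.5646 -0.1107  0.1458] F [-2.   0.7 -0.8] width 0.0345 q [-0.35 -0.35  2.08  0.15  0.63 -1.77]
target [ 0.6134 -0.1206  0.0992] shift mm [ 1.   2.4 68.1] turn [-0.1  0.1 -0.5]
```

```bash
python3 -m jog '[[[0,0,0],[0,0,10],1],[[0,0,0],[0,0,20],1],[[0,0,0],[0,0,30],1],[[0,0,0],[0,0,40],1],[[0,0,0],[0,0,45],1]]'; python3 - <<'E'
from h import *
delta(*target(1,-.136))
a,_=snap('top','t4'); b_,_=snap('side','s4')
cv2.imwrite('pics/c4.png',np.hstack([cv2.resize(a[120:280,310:470],(400,400)),cv2.resize(b_[90:290,210:410],(400,400))])[:,:,::-1])
E
```

```text
time: 7.95
tool_pos: [0.5954, -0.1176, 0.1133]
ee_rot: [2.36, -0.005, 1.345]
wrist_force: [-1.2, 0.8, -2.3]
width: 0.0343
t 7.95 pos [ 0.5954 -0.1176  0.1133] F [-1.2  0.8 -2.3] width 0.0343 q [-0.33 -0.23  2.06  0.16  0.53 -1.78]
target [ 0.6134 -0.1206  0.0992] shift mm [ 1.1  3.  22.8] turn [-0.2  0.1 -0.5]
```

View pics/c4.png

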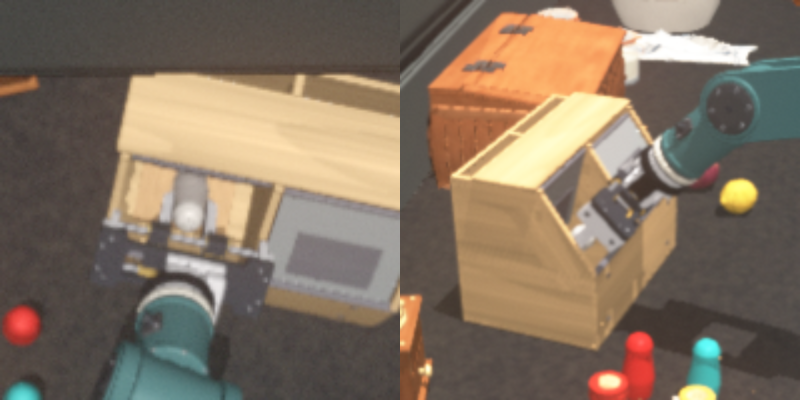

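The flap is swung wide and the shaker's dome is at c4 (190,215), inside the frame. The gripper body is just in front of the frame. I advance another 20 mm, watching the force.

```bash
python3 -m jog '[[[0,0,0],[0,2,7],1],[[0,0,0],[0,2,13],1],[[0,0,0],[0,2,18],1],[[0,0,0],[0,2,20],1],[[0,0,0],[0,2,20],1]]'; python3 - <<'E'
from h import *
delta(*target(1,-.136))
E
```

```text
time: 8.55
tool_pos: [0.6104, -0.1211, 0.1017]
ee_rot: [2.358, -0.005, 1.345]
wrist_force: [-1.1, -0.1, -3.4]
width: 0.0349
t 8.55 pos [ 0.6104 -0.1211  0.1017] F [-1.1 -0.1 -3.4] width 0.0349 q [-0.33 -0.17  2.04  0.16  0.49 -1.78]
target [ 0.6134 -0.1206  0.0992] shift mm [1.1 0.2 3.8] turn [-0.1  0.1 -0.5]
```

```bash
python3 -m jog '[[[0,0,0],[0,0,0],0.2],[[0,0,0],[0,0,0],0],[[0,0,0],[0,0,0],-0.3],[[0,0,0],[0,0,0],-0.4],[[0,0,0],[0,0,0],-0.4]]'; python3 -m jog '[[[0,0,0],[0,0,0],-0.4],[[0,0,0],[0,0,0],-0.4],[[0,0,0],[0,0,0],-0.4],[[0,0,0],[0,0,0],-0.4],[[0,0,0],[0,0,0],-0.4]]'; python3 - <<'E'
from h import *
a,_=snap('top','t5'); b_,_=snap('side','s5')
cv2.imwrite('pics/c5.png',np.hstack([cv2.resize(a[150:250,340:440],(400,400)),cv2.resize(b_[120:240,240:360],(400,400))])[:,:,::-1])
E
```

```text
time: 9.05
tool_pos: [0.6109, -0.1213, 0.1032]
ee_rot: [2.356, -0.004, 1.344]
wrist_force: [-1.1, 0.3, 0.0]
width: 0.0644
time: 9.55
tool_pos: [0.6107, -0.1212, 0.1026]
ee_rot: [2.357, -0.005, 1.344]
wrist_force: [-1.5, 0.3, 0.5]
width: 0.0661
```

View pics/c5.png

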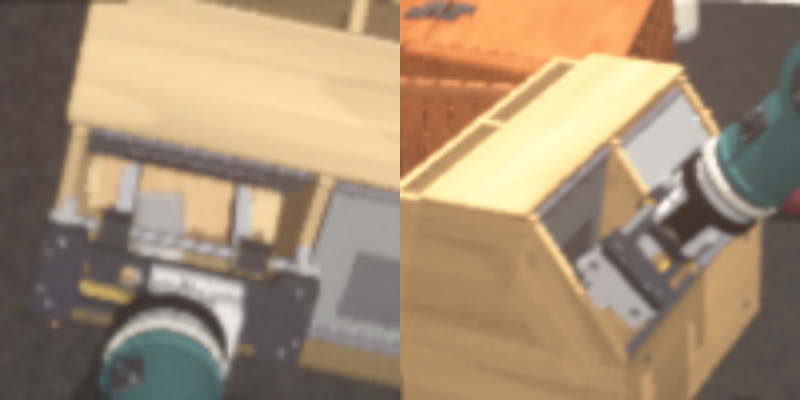

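The shaker has left the fingers; a grey body shows low in the compartment at c5 (160,212). I check its height.

```bash
python3 - <<'E'
from h import *
W=world('top',np.load('pics/t5.npy'))
for u in (376,380,384,390): print(u,[binpts(W[v,u][None],b)[0].round(3).tolist() for v in (198,202,206)])
E
```

```text
376 [[-0.024, 0.103, 0.061], [-0.034, 0.101, 0.055], [-0.046, 0.099, 0.055]]
380 [[-0.023, 0.092, 0.064], [-0.032, 0.09, 0.057], [-0.044, 0.088, 0.057]]
384 [[-0.017, 0.081, 0.049], [-0.03, 0.079, 0.056], [-0.04, 0.076, 0.051]]
390 [[-0.006, 0.062, 0.019], [-0.016, 0.059, 0.014], [-0.027, 0.057, 0.011]]
```

The shaker's top is at z≈55 mm, so it is lying on the floor (9+44 mm), below the fingertips. I withdraw along the tool axis.

```bash
python3 -m jog '[[[0,0,0],[0,0,-8],-0.4],[[0,0,0],[0,0,-22],-0.4],[[0,0,0],[0,0,-36],-0.4],[[0,0,0],[0,0,-50],-0.4],[[0,0,0],[0,0,-64],-0.4]]'; python3 -m jog '[[[0,0,0],[0,0,-14],-0.4],[[0,0,0],[0,0,-28],-0.4],[[0,0,0],[0,0,-42],-0.4],[[0,0,0],[0,0,-60],-0.4],[[0,0,0],[0,0,-80],-0.4]]';  python3 -m jog '[[[0,0,0],[0,0,-20],-0.4],[[0,0,0],[0,0,-30],-0.4],[[0,0,0],[20,0,-30],-0.4],[[0,0,0],[60,0,-30],-0.4],[[0,0,0],[100,0,-30],-0.4]]'; python3 -m jog '[[[0,0,0],[35,0,0],-0.4],[[0,0,0],[80,0,0],-0.4],[[0,0,0],[120,0,0],-0.4],[[0,0,0],[120,0,0],-0.4],[[0,0,0],[120,0,0],-0.4]]'
python3 - <<'E'
from h import *
delta(*target(1,.06))
a,_=snap('top','t6'); b_,_=snap('side','s6')
for n,f in(('top','t6'),('side','s6')):
    W=world(n,np.load(f'pics/{f}.npy')).reshape(-1,3); W=W[np.isfinite(W).all(1)]; q=binpts(W,b)
    for s in(1,-1):
        m=(abs(q[:,1]-.081*s)<.06)&(q[:,2]>.13)&(q[:,2]<.215)&(q[:,0]<-.02)&(q[:,0]>-.12)
        w=(q[m,0]+.11)*.819-(q[m,2]-.12)*.574; print(n,s,m.sum(),'face offset mm',np.percentile(w*1000,[5,50,95]).round(1))
cv2.imwrite('pics/c6.png',np.hstack([cv2.resize(a[120:320,190:490],(480,320)),cv2.resize(b_[110:390,210:490],(320,320))])[:,:,::-1])
T=world('top',np.load('pics/t6.npy'))
for nm,(u0,u1,v0,v1,z) in dict(a=(254,278,230,254,.10),b=(256,280,268,292,.09),c=(218,243,264,288,.10)).items():
    Q=T[v0:v1,u0:u1].reshape(-1,3); Q=Q[(Q[:,2]>z)&(Q[:,2]<.14)]; print(nm,len(Q),Q.mean(0).round(4))
E
```

```text
time: 10.15
tool_pos: [0.5657, -0.1109, 0.148]
ee_rot: [2.358, -0.005, 1.345]
wrist_force: [-1.6, -0.2, -0.2]
width: 0.0659
time: 10.65
tool_pos: [0.5106, -0.0985, 0.205]
ee_rot: [2.357, -0.005, 1.345]
wrist_force: [-0.2, 0.5, 0.7]
width: 0.0657
time: 11.15
tool_pos: [0.5131, 0.0035, 0.2269]
ee_rot: [2.355, -0.005, 1.341]
wrist_force: [1.1, -0.2, -0.8]
width: 0.0659
time: 11.65
tool_pos: [0.5397, 0.1213, 0.2258]
ee_rot: [2.359, -0.003, 1.347]
wrist_force: [0.3, -1.3, -0.2]
width: 0.0658
t 11.65 pos [0.5397 0.1213 0.2258] F [ 0.3 -1.3 -0.2] width 0.0658 q [ 0.37 -0.36  1.93 -0.5   0.95 -0.81]
target [ 0.4782 -0.0904  0.2378] shift mm [-2.201e+02 -2.000e-01 -1.830e+01] turn [-0.1  0.  -0.3]
top 1 1370 face offset mm [-3.3  1.   5.1]
top -1 1361 face offset mm [-3.7  0.3  4.4]
side 1 545 face offset mm [-1.8  1.2  4.1]
side -1 388 face offset mm [-1.5  1.6  5. ]
a 14 [0.4888 0.2056 0.116 ]
b 0 [nan nan nan]
c 231 [0.3974 0.3045 0.1193]<stdin>:12: RuntimeWarning: Mean of empty slice.
  ret = um.true_divide(
```

View pics/c6.png

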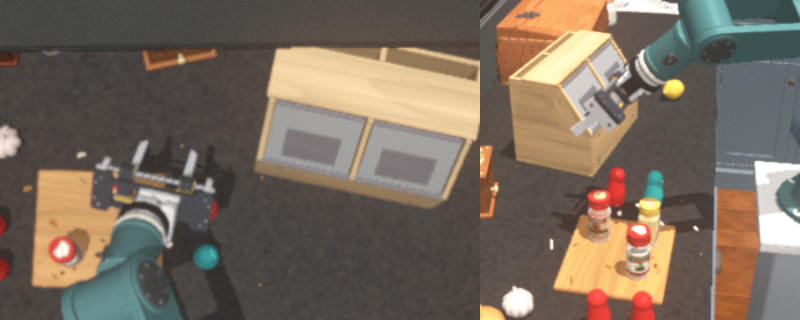

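Both flaps are shut, the gripper is empty and all three jars stand. I do a numeric jar check from the side camera, then hand in.

```bash
python3 - <<'E'
from h import *
A=world('side',np.load('pics/side0.npy'));B=world('side',np.load('pics/s6.npy'))
for nm,(u,v) in dict(a=(314,284),c=(348,314),b=(357,290)).items():
    f=lambda W:np.nanmedian(W[v-4:v+5,u-5:u+6].reshape(-1,3),0).round(4)
    print(nm,f(A),f(B))
print(robot.get_obs()['wrist_force']); print(close_job())
E
```

```text
a [0.4841 0.2224 0.1206] [0.4839 0.2236 0.1206]
c [0.3957 0.3169 0.1214] [0.3955 0.3159 0.1211]
b [0.3868 0.2172 0.1107] [0.3868 0.2166 0.1106]
[-0.13433024  0.76081925  0.16979799]
the job is handed in; nothing more can be done
None
```

The grey dome-topped shaker is inside the bin's left compartment, and I handed the job in at about 11.7 s of the 56 s allowed.

I gripped the shaker at its neck and pressed it gently on the left flap. The flap gave at about 2 N, so I went in there and never touched the right one. I let the shaker go inside and drew the gripper back out.

Last checks:
- **Shaker:** after release its upper side was about 55 mm above the bin's underside, which fits it lying on the compartment floor.
- **Flaps:** in the last pictures both faces lie within about 2 mm (median) of the shut plane.
- **Jars:** the side camera shows all three within about 1 mm of where they started. The arm hid jars a and b from the top camera at the end, so that view could not confirm them.
- **Robot:** the gripper is empty and clear of everything, and the wrist force is under 1 N.

No check failed or disagreed.

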